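# Hook a sprung stop key out of the chassis jig's T-slot

## Task

The brass stop key is locked in a notch deep in the narrow T-slot of the chassis jig, pushed up by the sprung bed below it. Take the orange hook pick from its rest, set the tip in the key's pocket, push the key down against the spring and, keeping it gently pressed, drag it along the slot and out of the open end onto the jig's shelf; use only the pick on the key and never force the key or the jig. Then lay the pick back in its rest as it was, and leave everything else where it is.

Things in the scene. Friction and masses are not known exactly. Their poses are not given: they have to be found in the camera images.
- jig: Chassis set-up jig, fixed: dark base, two aluminium slot plates; block 130 (x) x 72 (y) x 32.5 mm high, low shelf in front. Origin on the table under the block's centre; x along the slot, -x to its open end (robot side). Slot on y = 0: mouth 9 mm wide in the top (z 32.5 mm), channel below 24 mm wide, open at x -65, closed at x +50. Blue fence with thumbscrews on top at x 49 to 62, up to z 50 mm.
- jig_lock (a point): Roof of the rear notch, jig x +22.5, z 26.5 mm. Two notches, 21 mm long, at jig x +22.5 and -27.5 (red dots on top); steel slides between, packed to a hidden height: the key goes down 2 to 6 mm to pass below, differently each time, and a few mm more on the way out. The bed under it pushes up 4 to 6 N and bottoms, rigid, 1 mm lower. Feel for that and hold 7 to 9 N; let up, it locks again.
- jig_shelf (a point): Centre of the shelf's top, jig x -88, z 7.5 mm. The shelf reaches from the slot's end (jig x -65) to a rim at x -110 and is 60 mm wide inside rims 4 mm high. The bottomed sprung bed in the slot (oiled, friction about 0.2) ends at jig x -60, 0.5 to 4.5 mm above the shelf: a small step down for the key.
- key: Brass stop key, loose, 30 g: 18 (x, along the slot) x 22 x 8 mm, origin at the centre of its underside, axes as the jig's. Square pocket 8 x 8 mm, 5.5 mm deep (floor 2.5 mm above the underside) in the middle of its top. At first locked in the rear notch (play 1.5 mm each way), underside at z 18.5, top at z 26.5: 6 mm below the jig's top, seen through the mouth.
- pick: Hook pick, loose, about 70 g. Origin at the centre of the orange handle; x along it to the steel shank, z up. Handle 88 (x) x 16 (y) x 18 mm (z), flat sides: grip across y at the origin. The 5 mm round shank is bent square down at x 62 mm and ends 48 mm below the origin. It starts level in its rest, tip down; a push on the tip may turn it a little in the grip.
- pick_tip (a point): The lowest point of the pick's round tip (5 mm diameter): at x 62, y 0, z -48 mm in the pick's frame.
- rest: Tool rest, fixed: base 104 x 46 mm with two grey forked posts, 8 mm thick, at x = -36 and +36 mm. Origin: on the table under its centre. The forks' floors are at z = 49 mm, between cheeks 22 mm apart (flared above z = 61 mm, up to 71 mm). In its place the pick's origin stands 58 mm above the rest's origin, its x axis along the rest's x axis.
- cone: Bystander: small orange traffic cone, 26 x 26 x 30 mm, left of the vice's front; origin at the centre of its underside.
- crate_a: Bystander: small blue open crate, 42 x 54 x 36 mm, far left; origin at the centre of its underside.
- crate_b: Bystander: second small blue crate, 42 x 54 x 36 mm, next to it; origin at the centre of its underside.
- glue_bottle: Bystander: white glue bottle with red cap, 31 mm wide, 86 mm tall, left; origin at the centre of its underside.
- screwdriver_red: Bystander: red-handled screwdriver, 171 mm long, 27 mm thick, far right behind the rest; origin at the centre of its underside.
- steel_rule: Bystander: steel rule with a red slide, 200 x 26 x 9 mm, flat at the back edge behind the vice; origin at the centre of its underside.

How it is judged:
On the way, in this order (a step that is already met when the one before it is completed fails the run):
1. the pick drags the pressed-down key out of its notch, past the middle of the slot (x of key in the frame of jig between -0.06 and 0.003 m and contact force between pick and key above 1 N), for 0.1 s.
2. the key is out of the slot on the jig's shelf (x of key in the frame of jig below -0.074 m and z of key in the frame of jig below 0.012 m), for 0.2 s.
At the end, for the whole second after the job is handed in: The key lies flat on the jig's shelf, wholly out of the slot (its centre 9 to 43 mm in front of the slot's end), at rest; the pick lies in both forks of its rest, its centre within 12 mm along and across and level within 0.12 rad, at rest (x of key in the frame of jig between -0.108 and -0.074 m and y of key in the frame of jig between -0.025 and 0.025 m and z of key in the frame of jig between 0.005 and 0.0105 m and angle between key's own z axis and vertical below 0.15 rad and linear speed of each of key, pick below 0.02 m/s and horizontal distance between pick and rest below 0.012 m and z of pick in the frame of rest between 0.054 and 0.062 m and angle between pick's own z axis and vertical below 0.12 rad and angle between the x axis of pick and the x axis of rest, either way round below 0.15 rad); the robot touches nothing.
It fails at once if the key is forced: more than 14 N between pick and key (contact force between pick and key above 14 N).
It fails at once if the pick is forced on the jig with more than 15 N (contact force between pick and jig above 15 N).
It fails at once if the gripper touches the key or strikes the jig (contact force between the fingers and key above 0.5 N or contact force between any of the arm, the fingers and jig above 5 N).
It fails at once if another thing on the table is moved by more than 20 mm (distance of any of cone, crate_a, crate_b, glue_bottle, screwdriver_red, steel_rule from where it was at the start of the episode above 0.02 m).
It also fails if it takes over 64 s, if anything falls off the work surface, if the arm or the gripper's body presses on something with over 40 N, if the wrist force passes 120 N, or if a joint passes its speed limit or range.

## Robot

A 7-joint arm with a two-finger parallel gripper is mounted at the origin on the work surface; the furniture and walls round the work are solid. World frame = base frame: x ahead of the robot, y to its left, z up, the work surface at z = 0. Lengths are in m, angles in rad, forces in N, time in s.
With the tool pointing down it reaches from about 0.35 to 0.9 m from the base axis. Payload 19.9 kg.
Tool frame: the origin (TCP) lies midway between the tips of the shut fingers; the grasp point (between the pads) lies 19 mm behind it; z points along the fingers, y is the line along which they close (so a half turn about z gives the same grasp; the last joint's range is limited). The gripper opens to 85 mm and grips with 20 to 120 N. Pads are 22 mm wide; open, the fingers measure 114 mm over their backs; the gripper's body (76 mm by 85 mm) begins 54 mm behind the grasp point. The pads swing forward as they close: fully open they stand 13 mm farther back than shut.
Start: joints at [-1.357, 0.417, -0.01, 1.614, 0.005, 1.111, -0.053], TCP at [0.158, 0.605, 0.231] pointing down, gripper open.
Joint ranges: [-2.81, 2.81], [-0.39, 2.02], [-1.27, 1.25], [0.06, 2.57], [-1.19, 4.33], [0.19, 2], [-2.82, 2.82]. Speed limits (rad/s): [1.89, 1.89, 2.39, 2.39, 3.01, 3.01, 3.01].

## Interface

Orientations are given as a rotation vector (axis times angle).
In Python, from bench import bot gives the robot as it stands.
- The arm moves only by the shell command python3 -m jog 'ROWS'. ROWS is a JSON object of lists of equal length, an entry for each row: "hand": the closure, from -1 (fully open) to 1 (shut); "travel": the shift along the world's x, y, z in mm, a list of three; "yaw": the turn about the world's z in rad. In form: {"hand": [hand, ...], "travel": [[x, y, z], ...], "yaw": [yaw, ...]}. A call has 1 to 12 rows; each row is the pose to reach, as a shift and turn from the pose commanded when the call began; what a row does not reach only later rows make up. A row lasts 1/10 s, in which the tool goes at most 50 mm and 8.59 degrees, less where a joint would pass 70% of its speed; a pose out of reach is approached as far as the arm can. A call with a gripper value outside its range is refused whole. The fingers move at their own pace and stop on an object; the grip force is fixed at half the most. Time passes only in rows, so rows that repeat a pose let the fingers close. It gives the time, the measured TCP pose, the force, the opening and the grip force at its end, in the units of the state.
- bot.get_obs(): the state, without advancing time (a new reading comes with each control period).
- bot.read_camera(name): name is "side" or "top" or "wrist"; returns a dict with "color" (400x640x3 uint8, red, green, blue), "mtx" (3x3 intrinsics, pixels), "distortion" ([k1, k2, p1, p2, k3] as OpenCV has them; the pictures are not rectified), "pose" (4x4, takes a point from camera to world coordinates); the wrist camera has in their place "hand_eye" (4x4, takes a point from camera to tool coordinates, whose origin is the TCP and whose axes are the flange's). Camera axes: x right, y up, looking along -z (the intrinsics and any distortion apply to the point x, -y, -z); pixel columns grow to the right and rows downward; lengths in m; the calibration is good to about 2 mm. A picture is of the moment at which its call begins: read the wrist's pose just before it. There is no depth.
- bot.job_done(): hands the job in; it is judged then, once.
The state is a dict: "time": time; "qpos": joint angles; "qd": joint speeds; "joint_torque": joint torques, N m; "tcp_pos": TCP position; "orientation": TCP orientation; "ft_force": force on the tool from outside, world axes, zero at the start; "torque": the same for the moment, N m; "gripper_width": finger opening in m; "grip_force": force on a finger pad.
Only numpy, scipy, OpenCV 4.12 (cv2) and the standard library are available. Lean on these libraries where they do the work, as an engineer would, in place of code of your own. Each camera call takes 0.05 s, during which the arm holds its last target. There are 200 camera calls.

## Working session

There is one attempt and no reset: what is moved stays moved. The work goes in short steps, Python scripts to look and compute and a shell command to move; the robot and the scene stay as the last step left them, time stands still between calls to the robot, and variables do not carry over. Pictures are saved under pics/ and viewed, at most 11 in all, crops included, and the job is handed in when it is done.

```bash
mkdir -p pics; ls; python3 - <<'E'
from bench import bot
import cv2,numpy as np
o=bot.get_obs();print(o)
for n in("top","side"):
    c=bot.read_camera(n);cv2.imwrite(f"pics/{n}0.png",c["color"][...,::-1])
    print(n,c["mtx"],c["distortion"],c["pose"])
E
```

```text
pics
{'time': 0.0, 'qpos': array([-1.3564886 ,  0.41797555, -0.0102944 ,  1.61418935,  0.00470157,
        1.1107007 , -0.0529919 ]), 'qd': array([ 9.36321834e-05, -4.14700016e-04, -6.81619767e-04,  1.50594158e-04,
        5.05910281e-05, -1.22060854e-03,  4.59140876e-04]), 'joint_torque': array([-1.40802811e-03, -8.64440131e+01,  6.77927770e-01, -4.34916472e+01,
        1.90049160e-02,  7.35235139e-03,  6.71425795e-06]), 'tcp_pos': array([0.15806772, 0.60431271, 0.23065295]), 'orientation': array([-4.00704742e-01, -3.11587007e+00,  1.96001849e-03]), 'ft_force': array([-0.91727459,  0.16656704, -0.27647642]), 'torque': array([ 0.04514544, -0.008878  , -0.00285068]), 'grip_force': 0.0, 'gripper_width': 0.08552093219373258}
top [[378.14671981   0.         325.94042653]
 [  0.         378.14671981 203.89912585]
 [  0.           0.           1.        ]] [-0.08774535  0.          0.          0.          0.        ] [[-0.02031046  0.98339518 -0.1803369   0.36870016]
 [-0.9995277  -0.01581137  0.02635095  0.01065993]
 [ 0.02306202  0.18078692  0.98325187  1.08964442]
 [ 0.          0.          0.          1.        ]]
side [[478.46051062   0.         327.2008625 ]
 [  0.         478.46051062 200.27487138]
 [  0.           0.           1.        ]] [0.04206108 0.         0.         0.         0.        ] [[ 0.85958746  0.20502936 -0.46805166 -0.01840433]
 [-0.51096558  0.35358933 -0.78351054 -0.98818652]
 [ 0.00485541  0.91265412  0.4087039   0.60400583]
 [ 0.          0.          0.          1.        ]]
```

View pics/top0.png

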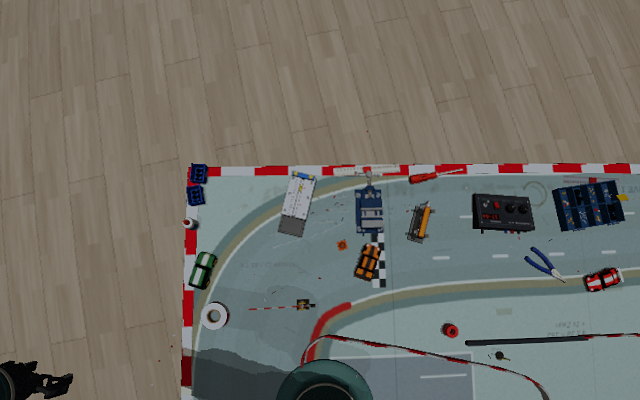

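View pics/side0.png

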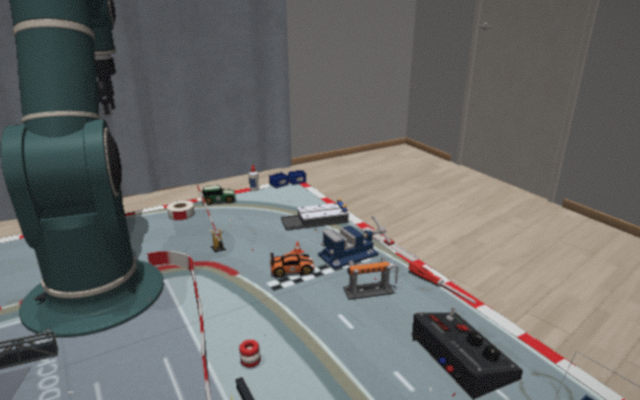

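The top view shows the jig at about (296,205), with its fence up at (300,175) and its shelf at (291,228). The rest with the orange pick is at about (421,221), and the arm is at bottom left. I'll zoom in on these.

```bash
cat > h.py <<'E'
import cv2,numpy as np
from scipy.spatial.transform import Rotation as R
from bench import bot
def ray(c,uv,pose=None):
    p=cv2.undistortPoints(np.array(uv,float).reshape(-1,1,2),c["mtx"],c["distortion"])[:,0]
    T=c["pose"] if pose is None else pose
    return T[:3,3],np.c_[p[:,0],-p[:,1],-np.ones(len(p))]@T[:3,:3].T
def cast(c,uv,z,pose=None):
    o,d=ray(c,uv,pose); return o+d*((z-o[2])/d[:,2])[:,None]
def proj(c,P,pose=None):
    T=c["pose"] if pose is None else pose
    q=(np.atleast_2d(P)-T[:3,3])@T[:3,:3]; q=q*[1,-1,-1]
    return cv2.projectPoints(q,np.zeros(3),np.zeros(3),c["mtx"],c["distortion"])[0][:,0]
def wrist():
    o=bot.get_obs(); c=bot.read_camera("wrist")
    T=np.eye(4);T[:3,:3]=R.from_rotvec(o["orientation"]).as_matrix();T[:3,3]=o["tcp_pos"]
    c["pose"]=T@c["hand_eye"]; return c,o
def save(n,img): cv2.imwrite(f"pics/{n}.png",img[...,::-1])
E
python3 - <<'E'
from h import *
c=bot.read_camera("top");im=c["color"]
a=cv2.resize(im[165:245,270:440],None,fx=4.6,fy=4.6,interpolation=cv2.INTER_CUBIC)
save("topz",a)
hsv=cv2.cvtColor(im,cv2.COLOR_RGB2HSV)
m=cv2.inRange(hsv,(5,130,90),(20,255,255)); m[:, :400]=0; m[:, 445:]=0;m[:195]=0;m[250:]=0
r=cv2.minAreaRect(np.argwhere(m)[:,::-1].astype(np.float32));print(r,m.sum()/255)
print(cast(c,cv2.boxPoints(r),.067), cast(c,[r[0]],.067))
print(cast(c,[[283,234],[304,237],[278,233],[289,176],[316,178],[340,244]],.03))
E
```

```text
((424.1470947265625, 221.41177368164062), (5.335783958435059, 30.316951751708984), 14.03624439239502) 159.0
[[ 0.46427103 -0.26692333  0.067     ]
 [ 0.54571337 -0.29286956  0.067     ]
 [ 0.54181712 -0.30730254  0.067     ]
 [ 0.46040387 -0.28113079  0.067     ]] [[ 0.50275281 -0.28691654  0.067     ]]
[[ 0.47912026  0.10452099  0.03      ]
 [ 0.46969572  0.04570235  0.03      ]
 [ 0.482165    0.11855219  0.03      ]
 [ 0.6466203   0.08723433  0.03      ]
 [ 0.63948791  0.00940867  0.03      ]
 [ 0.44823808 -0.05480311  0.03      ]]
```

View pics/topz.png

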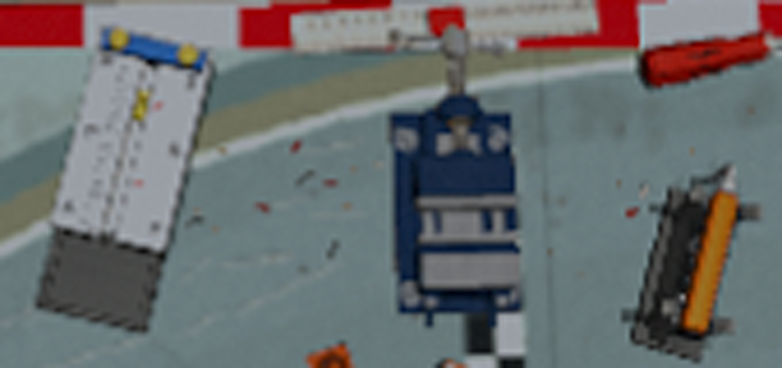

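The pick's shank and the jig's closed end both point away from the robot. Pick yaw is about -0.31 and jig yaw about -0.22. Next I'll move over the jig for a wrist view.

```bash
python3 -m jog '{"hand":[-1,-1,-1,-1,-1,-1,-1,-1,-1,-1,-1,-1],"travel":[[50,-10,20],[90,-40,40],[120,-80,60],[150,-120,80],[180,-160,80],[205,-205,80],[230,-250,80],[255,-293,80],[280,-337,80],[300,-382,80],[320,-428,80],[335,-475,80]],"yaw":[0,0,0,0,0,0,0,0,0,0,0,0]}'
python3 -m jog '{"hand":[-1,-1,-1,-1,-1],"travel":[[10,-45,0],[20,-80,0],[30,-100,0],[30,-100,0],[30,-100,0]],"yaw":[0,0,0,0,0]}'
python3 - <<'E'
from h import *
c,o=wrist();print(c["hand_eye"],c["mtx"],c["distortion"],o["tcp_pos"],o["orientation"],o["ft_force"]);save("w1",c["color"])
E
```

```text
time: 1.35
tcp_pos: [0.4882, 0.1433, 0.3112]
orientation: [0.401, 3.116, -0.0]
ft_force: [2.0, 1.1, -0.3]
gripper_width: 0.0853
grip_force: 0.0
time: 1.85
tcp_pos: [0.5175, 0.0453, 0.311]
orientation: [-0.402, -3.115, 0.0]
ft_force: [0.1, 0.6, 0.0]
gripper_width: 0.0851
grip_force: 0.0
[[ 1.13186008e-03  9.52729174e-01  3.03818763e-01  7.75652255e-02]
 [ 9.99999356e-01 -1.10271796e-03 -2.67487687e-04 -5.39041074e-04]
 [ 8.01830836e-05  3.03818870e-01 -9.52729808e-01 -1.43132763e-01]
 [ 0.00000000e+00  0.00000000e+00  0.00000000e+00  1.00000000e+00]] [[282.88772369   0.         315.48730362]
 [  0.         282.88772369 197.25258253]
 [  0.           0.           1.        ]] [-0.03381647  0.          0.          0.          0.        ] [0.5175397  0.04526638 0.31100216] [-4.01552129e-01 -3.11534721e+00  3.33813150e-04] [0.1491769  0.64513355 0.01528082]
```

View pics/w1.png

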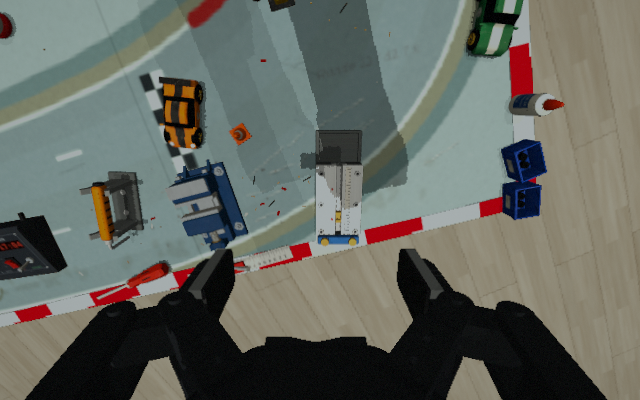

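The jig is upright in the wrist view: shelf at (338,147), fence at (338,240), slot near column 339. The pick is at (102,210). I'll go lower over the jig.

```bash
python3 -m jog '{"hand":[-1,-1,-1,-1,-1,-1,-1],"travel":[[10,-5,-45],[20,-7,-90],[30,-9,-135],[35,-10,-170],[35,-10,-170],[35,-10,-170],[35,-10,-170]],"yaw":[0,0,0,0,0,0,0]}'
python3 - <<'E'
from h import *
c,o=wrist();print(o["tcp_pos"],o["orientation"])
np.savez("w2.npz",color=c["color"],pose=c["pose"],mtx=c["mtx"],distortion=c["distortion"])
save("w2",cv2.resize(c["color"][30:330,220:460],None,fx=2,fy=2,interpolation=cv2.INTER_CUBIC))
E
```

```text
time: 2.6
tcp_pos: [0.5534, 0.0359, 0.1434]
orientation: [0.399, 3.114, 0.002]
ft_force: [0.4, -0.3, 0.4]
gripper_width: 0.0856
grip_force: 0.0
[0.55339411 0.0358511  0.14339987] [3.99396291e-01 3.11364707e+00 1.63486470e-03]
```

View pics/w2.png

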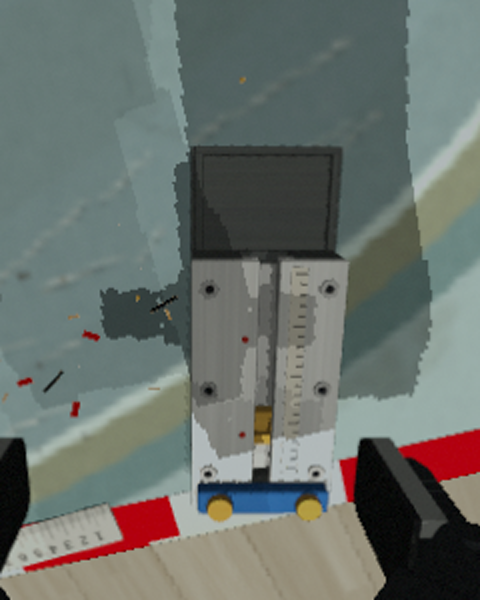

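```bash
python3 - <<'E'
from h import *
c=dict(np.load("w2.npz"));im=c["color"];hsv=cv2.cvtColor(im,cv2.COLOR_RGB2HSV)
def full(p): return np.array(p,float)/2+[220-.25,30-.25]
def show(n,p,z): print(n,np.round(cast(c,full(p),z)*1000,1).tolist())
show("front corners",[(192,259),(348,258)],.0325)
show("screws",[(210,289),(329,289),(209,390),(321,390),(208,473),(316,473)],.0325)
show("shelf",[(191,147),(341,147)],.0115)
for nm,m in (("red",cv2.inRange(hsv,(170,120,60),(180,255,255))|cv2.inRange(hsv,(0,150,60),(6,255,255))),("brass",cv2.inRange(hsv,(12,110,50),(30,255,255)))):
    m[:, :336]=0;m[:,375:]=0;m[:180]=0;m[262:]=0
    n,l,s,ce=cv2.connectedComponentsWithStats(m)
    for i in range(1,n):
        print(nm,s[i],ce[i],np.round(cast(c,[ce[i]],.0325 if nm=="red" else .0265)*1000,1))
g=cv2.cvtColor(im,cv2.COLOR_RGB2GRAY)
for r in range(165,272,9): print(r,g[r,342:364].tolist())
print("key",[hsv[r,346:358].tolist() for r in ()])
for r in range(226,264): print(r,im[r,348:355].tolist())
E
```

```text
front corners [[522.0, 43.9, 32.5], [539.3, 112.5, 32.5]]
screws [[537.5, 48.4, 32.5], [551.3, 101.5, 32.5], [586.3, 35.8, 32.5], [600.1, 88.7, 32.5], [630.9, 24.1, 32.5], [645.0, 77.8, 32.5]]
shelf [[475.0, 55.7, 11.5], [492.2, 123.1, 11.5]]
red [341 199   3   2   5] [342.2 199.4] [[565.3  58.5  32.5]]
red [340 246   2   2   3] [340.66666667 246.66666667] [[613.5  45.9  32.5]]
brass [347 233   9  19 160] [350.925 241.925] [[614.1  57.   26.5]]
165 [147, 148, 147, 146, 146, 144, 148, 134, 132, 129, 129, 130, 130, 129, 92, 78, 61, 61, 119, 150, 149, 148]
174 [112, 112, 147, 145, 144, 144, 149, 110, 95, 92, 93, 94, 94, 92, 90, 75, 56, 75, 135, 149, 147, 148]
183 [113, 113, 121, 121, 109, 111, 109, 84, 94, 92, 94, 92, 92, 79, 76, 70, 55, 95, 113, 113, 113, 114]
192 [113, 113, 111, 110, 109, 111, 108, 84, 92, 93, 94, 92, 93, 79, 76, 78, 65, 105, 113, 112, 113, 116]
201 [80, 89, 110, 110, 108, 114, 105, 127, 126, 125, 125, 125, 93, 77, 76, 69, 82, 111, 113, 112, 114, 116]
210 [146, 144, 145, 143, 143, 142, 107, 126, 125, 125, 125, 124, 99, 77, 70, 58, 125, 148, 145, 145, 147, 133]
219 [14
[... 4304 characters left out ...]
, [177, 181, 174], [177, 181, 175], [175, 177, 171], [148, 149, 143], [110, 111, 106]]
259 [[177, 180, 174], [177, 180, 174], [177, 181, 175], [177, 181, 174], [172, 173, 168], [153, 154, 148], [144, 144, 139]]
260 [[178, 180, 174], [177, 180, 175], [177, 180, 175], [176, 180, 173], [166, 167, 162], [146, 146, 141], [136, 136, 131]]
261 [[177, 179, 173], [177, 179, 174], [177, 180, 175], [176, 179, 173], [162, 163, 157], [143, 145, 139], [125, 125, 120]]
262 [[177, 179, 173], [177, 180, 174], [177, 180, 174], [175, 178, 173], [155, 157, 151], [124, 125, 121], [111, 111, 107]]
263 [[151, 153, 148], [150, 152, 147], [150, 153, 148], [148, 150, 145], [126, 128, 122], [63, 63, 60], [72, 73, 70]]
```

The jig fits at about (593.3, 62.3) mm with yaw -0.247. The key sits at jig x of about +23 and the slot is on its axis. Next I'll look at the pick the same way.

```bash
python3 -m jog '{"hand":[-1,-1,-1,-1,-1,-1,-1,-1,-1,-1,-1],"travel":[[0,-20,45],[-10,-65,60],[-20,-115,60],[-30,-165,60],[-40,-215,60],[-50,-265,60],[-60,-305,50],[-60,-323,37],[-60,-323,37],[-60,-323,37],[-60,-323,37]],"yaw":[0,0,0,0,0,0,0,0,-0.05,-0.05,-0.05]}'
python3 - <<'E'
from h import *
c,o=wrist();print(o["tcp_pos"],o["orientation"])
np.savez("w3.npz",color=c["color"],pose=c["pose"],mtx=c["mtx"],distortion=c["distortion"])
im=c["color"];hsv=cv2.cvtColor(im,cv2.COLOR_RGB2HSV)
m=cv2.inRange(hsv,(5,150,60),(20,255,255))
n,l,s,ce=cv2.connectedComponentsWithStats(m)
for i in range(1,n):
    if s[i][4]>100:
        r=cv2.minAreaRect(np.argwhere(l==i)[:,::-1].astype(np.float32)); print(s[i],r)
        b=cv2.boxPoints(r); print(b.round(1).tolist(),(cast(c,b,.067)*1000).round(1).tolist())
save("w3",cv2.resize(im[50:350,200:450],None,fx=2,fy=2,interpolation=cv2.INTER_CUBIC))
E
```

```text
time: 3.75
tcp_pos: [0.4933, -0.2873, 0.1795]
orientation: [0.475, 3.104, 0.0]
ft_force: [0.2, 0.8, -0.6]
gripper_width: 0.0854
grip_force: 0.0
[ 0.49325017 -0.28734235  0.17946257] [4.74874303e-01 3.10367894e+00 1.70495546e-05]
[427   0  20  12 225] ((436.5, 5.5), (11.0, 19.0), 90.0)
[[427.0, 0.0], [446.0, 0.0], [446.0, 11.0], [427.0, 11.0]] [[367.2, -156.2, 67.0], [371.4, -141.6, 67.0], [379.1, -143.0, 67.0], [374.8, -157.8, 67.0]]
[458   0  18  17 255] ((466.5, 8.0), (16.0, 17.0), 90.0)
[[458.0, 0.0], [475.0, 0.0], [475.0, 16.0], [458.0, 16.0]] [[374.1, -132.3, 67.0], [377.9, -119.1, 67.0], [389.2, -121.0, 67.0], [385.4, -134.3, 67.0]]
[412  15  24  84 675] ((424.776611328125, 56.658668518066406), (21.365148544311523, 83.20712280273438), 3.2704880237579346)
[[411.70001220703125, 97.5999984741211], [416.5, 14.5], [437.79998779296875, 15.699999809265137], [433.1000061035156, 98.80000305175781]] [[435.9, -183.3, 67.0], [374.9, -166.4, 67.0], [380.6, -150.0, 67.0], [442.3, -165.8, 67.0]]
[431  17  17  37 436] ((439.8846740722656, 35.13822937011719), (12.967657089233398, 36.18593978881
[... 814 characters left out ...]
 95.19999694824219]] [[437.6, -117.1, 67.0], [429.9, -92.6, 67.0], [448.2, -83.5, 67.0], [456.3, -108.3, 67.0]]
[436  65  28  36 407] ((450.0689697265625, 83.17242431640625), (14.968935012817383, 40.17977523803711), 23.198589324951172)
[[435.29998779296875, 98.69999694824219], [451.1000061035156, 61.79999923706055], [464.8999938964844, 67.69999694824219], [449.0, 104.5999984741211]] [[442.8, -164.0, 67.0], [417.5, -145.7, 67.0], [425.4, -135.3, 67.0], [451.1, -153.3, 67.0]]
[ 313  159   17   86 1354] ((321.0, 201.5), (85.0, 16.0), 90.0)
[[313.0, 159.0], [329.0, 159.0], [329.0, 244.0], [313.0, 244.0]] [[461.6, -280.3, 67.0], [465.9, -266.4, 67.0], [548.1, -290.7, 67.0], [543.3, -306.0, 67.0]]
```

View pics/w3.png

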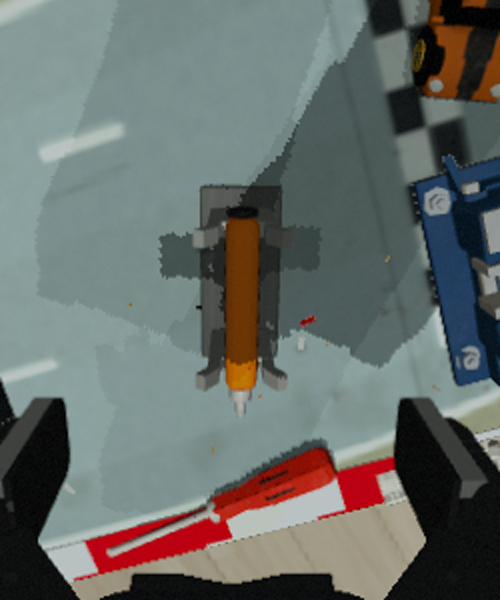

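The pick is upright in the view, handle at full-image columns 313 to 329 and rows 159 to 244. Its origin is about (504.7, -285.9) mm, yaw -0.30, and the tool is aligned with it. Descending to grasp.

```bash
python3 -m jog '{"hand":[-1,-1,-1,-1,-1,-1,-1,1,1,1,1,1],"travel":[[11,1,-30],[11.5,1.5,-65],[11.5,1.5,-100],[11.5,1.5,-125],[11.5,1.5,-139],[11.5,1.5,-139],[11.5,1.5,-139],[11.5,1.5,-139],[11.5,1.5,-139],[11.5,1.5,-139],[11.5,1.5,-139],[11.5,1.5,-139]],"yaw":[0,0,0,0,0,0,0,0,0,0,0,0]}'
python3 -m jog '{"hand":[1,1,1,1],"travel":[[0,0,0],[0,0,0],[0,0,0],[0,0,0]],"yaw":[0,0,0,0]}'
python3 - <<'E'
from h import *
c,o=wrist();print(o["tcp_pos"],o["orientation"],o["ft_force"])
im=c["color"];hsv=cv2.cvtColor(im,cv2.COLOR_RGB2HSV)
m=cv2.inRange(hsv,(5,150,60),(20,255,255));m[:, :250]=0;m[:,390:]=0
n,l,s,ce=cv2.connectedComponentsWithStats(m);i=1+np.argmax(s[1:,4]);print(s[i])
for r in range(s[i][1],s[i][1]+s[i][3],6):
    k=np.where(l[r]==i)[0];p=cast(c,[[k[0]-.5,r],[k[-1]+.5,r]],.067);q=(p-o["tcp_pos"])@R.from_rotvec(o["orientation"]).as_matrix();print(r,k[0],k[-1],(q*1000).round(1).tolist())
save("w4",cv2.resize(im,None,fx=1.25,fy=1.25))
E
```

```text
time: 5.0
tcp_pos: [0.5043, -0.2863, 0.0396]
orientation: [0.478, 3.105, -0.0]
ft_force: [-4.1, 3.7, 12.4]
gripper_width: 0.0146
grip_force: 58.2
time: 5.4
tcp_pos: [0.5042, -0.2863, 0.0396]
orientation: [0.478, 3.105, -0.0]
ft_force: [-1.6, 1.7, 5.3]
gripper_width: 0.0152
grip_force: 58.5
[ 0.50423957 -0.28633443  0.03959205] [ 4.78368399e-01  3.10470523e+00 -9.01055105e-07] [-1.63178932  1.69375019  5.34751679]
[ 298  190   36  152 4774]
190 329 329 [[43.9, 5.0, -27.4], [43.9, 5.5, -27.4]]
196 299 331 [[41.2, -7.8, -27.4], [41.2, 6.4, -27.4]]
202 298 333 [[38.5, -8.3, -27.4], [38.5, 7.3, -27.4]]
208 298 333 [[35.7, -8.3, -27.4], [35.7, 7.3, -27.4]]
214 298 332 [[32.9, -8.4, -27.4], [33.0, 7.0, -27.4]]
220 299 332 [[30.1, -8.0, -27.4], [30.1, 7.0, -27.4]]
226 299 332 [[27.2, -8.0, -27.4], [27.2, 7.1, -27.4]]
232 299 332 [[24.3, -8.1, -27.4], [24.3, 7.1, -27.4]]
238 299 332 [[21.4, -8.1, -27.4], [21.4, 7.2, -27.4]]
244 299 332 [[18.4, -8.2, -27.4], [18.4, 7.2, -27.4]]
250 299 332 [[15.3, -8.2, -27.4], [15.3, 7.3, -27.4]]
256 300 331 [[12.2, -7.8, -27.4], [12.2, 6.9, -27.4]]
262 300 331 [[9.1, -7.9, -27.4], [9.1, 7.0, -27.4]]
268 300 331 [[5.9, -7.9, -27.4], [5.9, 7.0, -27.4]]
274 301 330 [[2.7, -7.5, -27.4], [2.7, 6.6, -27.4]]
280 301 330 [[-0.6, -7.6, -27.4], [-0.6, 6.7, -27.4]]
286 301 330 [[-4.0, -7.6, -27.4], [-4.0, 6.7, -27.4]]
292 301 330 [[-7.4, -7.7, -27.4], [-7.4, 6.8, -27.4]]
298 301 330 [[-10.9, -7.7, -27.4], [-10.8, 6.9, -27.4]]
304 300 331 [[-14.4, -8.3, -27.4], [-14.4, 7.4, -27.4]]
310 301 330 [[-18.0, -7.9, -27.4], [-17.9, 7.0, -27.4]]
316 301 331 [[-21.6, -7.9, -27.4], [-21.6, 7.6, -27.4]]
322 301 330 [[-25.3, -8.0, -27.4], [-25.3, 7.1, -27.4]]
328 301 330 [[-29.1, -8.0, -27.4], [-29.1, 7.2, -27.4]]
334 302 329 [[-32.9, -7.6, -27.4], [-32.9, 6.8, -27.4]]
340 306 324 [[-36.9, -5.6, -27.4], [-36.9, 4.2, -27.4]]
```

View pics/w4.png

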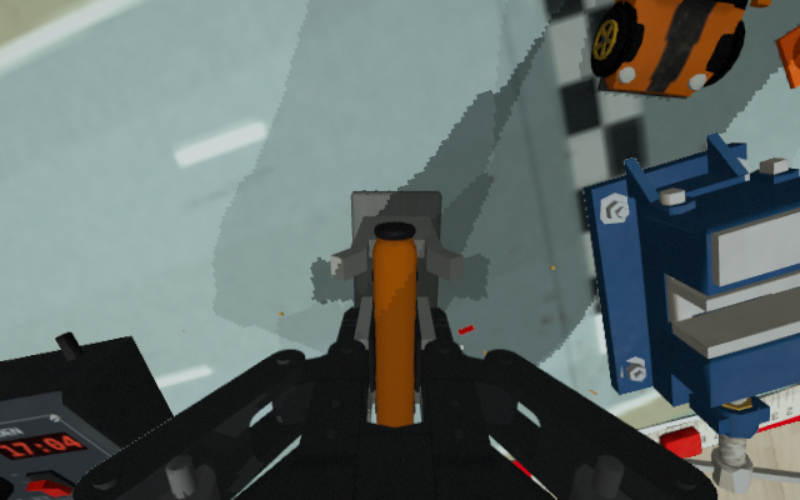

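The pick is gripped, its centreline 0.45 mm right of the tool axis in the camera, so I take that as camera bias. I'll lift and carry it to above the key.

```bash
python3 -m jog '{"hand":[1,1,1,1,1,1,1,1,1,1,1,1],"travel":[[0,0,10],[0,0,30],[0,0,60],[0,0,100],[5,20,125],[10,50,130],[16,90,130],[22,130,130],[28,175,130],[34,220,130],[40,265,130],[46,310,130]],"yaw":[0,0,0,0,0,0,0,0,0,0,0.03,0.06]}'
python3 -m jog '{"hand":[1,1,1,1,1,1,1,1],"travel":[[4,35,0],[5,48,0],[5,48,-25],[5,48,-50],[5,48,-70],[5,48,-80],[5,48,-80],[5,48,-80]],"yaw":[0,0,0,0,0,0,0,0]}'
python3 - <<'E'
from h import *
o=bot.get_obs();print(o["tcp_pos"],o["orientation"],o["ft_force"],o["torque"])
c=bot.read_camera("side");a=cv2.resize(c["color"][190:290,260:400],None,fx=5,fy=5,interpolation=cv2.INTER_CUBIC)
w,_=wrist();save("w5w",w["color"])
save("w5",np.vstack([a[:,:700],cv2.resize(w["color"][250:400,200:450],(0,0),fx=.4,fy=.4)[:, :100].repeat(7,1)[:0]]) if 0 else a)
E
```

```text
time: 6.65
tcp_pos: [0.5501, 0.0255, 0.17]
orientation: [0.384, 3.117, 0.0]
ft_force: [1.0, -0.5, -0.3]
gripper_width: 0.0152
grip_force: 58.6
time: 7.45
tcp_pos: [0.5556, 0.0714, 0.0901]
orientation: [0.386, 3.117, 0.0]
ft_force: [0.5, -0.1, -0.3]
gripper_width: 0.015
grip_force: 58.6
[0.55559939 0.07137026 0.09014105] [3.85934323e-01 3.11697606e+00 5.64813535e-05] [ 0.47029432 -0.10151704 -0.2691241 ] [-0.03775     0.01271308 -0.05172734]
```

View pics/w5.png

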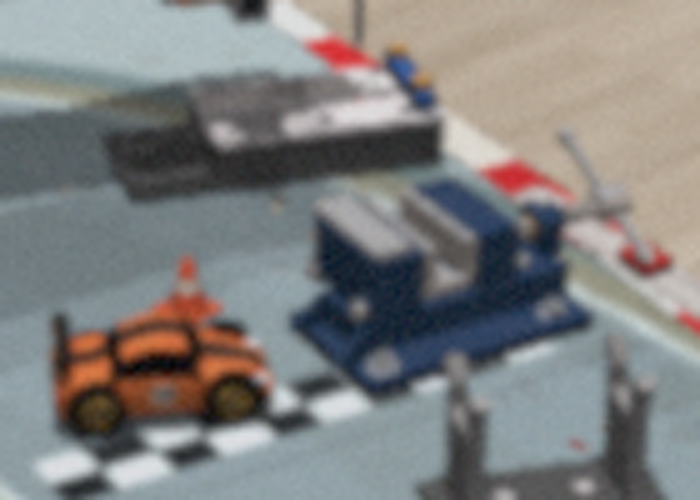

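The side view shows the shank's tip at about crop (358,40), or full (331.6,198). The rest is empty. I'll compare this with the projection of the expected tip.

```bash
python3 - <<'E'
from h import *
o=bot.get_obs();M=R.from_rotvec(o["orientation"]).as_matrix()
tip=o["tcp_pos"]+M@np.array([-.0623,0,.0296]);print("tip",tip, "heading",np.arctan2(-M[1,0],-M[0,0]))
u=np.array([np.cos(-.246),np.sin(-.246)]);v=np.array([-u[1],u[0]])
d=tip[:2]-[.5934,.0627];print("jig xy",d@u*1e3,d@v*1e3)
for n in("side","top"):
    c=bot.read_camera(n);p=proj(c,tip)[0];print(n,p)
    g=cv2.cvtColor(c["color"],cv2.COLOR_RGB2GRAY);x,y=p.round().astype(int)
    if n=="side":
        for r in range(y-8,y+6): print(r,g[r,x-7:x+8].tolist())
E
```

```text
tip [0.6162158  0.05652685 0.06087295] heading -0.24594937063216896
jig xy 23.632234951563227 -0.43105648086920445
side [330.44238013 198.90741177]
191 [175, 176, 177, 176, 175, 170, 170, 149, 120, 125, 157, 170, 169, 169, 171]
192 [174, 171, 171, 169, 170, 170, 169, 145, 119, 124, 155, 167, 168, 167, 165]
193 [179, 170, 169, 166, 169, 165, 163, 145, 111, 122, 150, 165, 165, 164, 166]
194 [193, 181, 166, 166, 166, 166, 161, 137, 112, 123, 151, 165, 165, 169, 169]
195 [214, 199, 181, 165, 165, 160, 161, 142, 112, 121, 158, 170, 170, 172, 170]
196 [218, 207, 185, 166, 159, 161, 159, 141, 107, 121, 153, 168, 170, 169, 171]
197 [196, 182, 165, 153, 153, 155, 157, 141, 116, 128, 159, 167, 171, 167, 166]
198 [150, 141, 131, 123, 127, 139, 141, 133, 122, 137, 159, 168, 168, 166, 163]
199 [116, 108, 99, 99, 105, 113, 118, 120, 126, 146, 161, 171, 163, 156, 147]
200 [126, 117, 105, 99, 101, 99, 102, 107, 117, 135, 155, 163, 165, 150, 120]
201 [157, 138, 119, 106, 99, 104, 103, 104, 108, 122, 138, 154, 151, 138, 104]
202 [172, 161, 142, 122, 115, 118, 122, 127, 130, 132, 134, 131, 131, 120, 93]
203 [175, 166, 152, 139, 143, 152, 161, 166, 170, 166, 162, 145, 136, 119, 94]
204 [158, 151, 146, 149, 155, 162, 184, 198, 201, 201, 191, 175, 164, 156, 133]
top [299.21978445 183.59230404]
```

```bash
python3 -m jog '{"hand":[1,1,1,1,1,1],"travel":[[-0.6,0.6,-8],[-0.6,0.6,-16],[-0.6,0.6,-22],[-0.6,0.6,-25],[-0.6,0.6,-26],[-0.6,0.6,-26]],"yaw":[0,0,0,0,0,0]}'
python3 -m jog '{"hand":[1,1,1,1,1],"travel":[[0,0,-1],[0,0,-2],[0,0,-3],[0,0,-3],[0,0,-3]],"yaw":[0,0,0,0,0]}'
python3 -c "
from h import *
o=bot.get_obs();print(o['tcp_pos'],o['ft_force'],o['torque'])"
```

```text
time: 8.25
tcp_pos: [0.5546, 0.0722, 0.0631]
orientation: [-0.385, -3.118, 0.0]
ft_force: [0.1, -0.2, -0.7]
gripper_width: 0.0151
grip_force: 58.6
time: 8.75
tcp_pos: [0.5546, 0.0723, 0.0603]
orientation: [0.385, 3.118, -0.0]
ft_force: [0.3, 0.1, -0.1]
gripper_width: 0.015
grip_force: 58.6
[0.55458007 0.07231627 0.0602975 ] [ 0.25779085  0.10921604 -0.06417108] [-0.00152855 -0.02449    -0.0094121 ]
```

The tip is below the jig's top with no contact, so it is in the mouth. Going on down.

```bash
python3 -m jog '{"hand":[1,1,1,1,1],"travel":[[0,0,-1],[0,0,-2],[0,0,-3],[0,0,-4],[0,0,-4]],"yaw":[0,0,0,0,0]}'
python3 -m jog '{"hand":[1,1,1,1,1],"travel":[[0,0,-1],[0,0,-2],[0,0,-2.5],[0,0,-2.5],[0,0,-2.5]],"yaw":[0,0,0,0,0]}'
```

```text
time: 9.25
tcp_pos: [0.5545, 0.0723, 0.0561]
orientation: [-0.385, -3.118, 0.0]
ft_force: [0.0, -0.9, -0.3]
gripper_width: 0.0151
grip_force: 58.6
time: 9.75
tcp_pos: [0.5546, 0.0723, 0.0538]
orientation: [0.385, 3.118, -0.0]
ft_force: [0.4, 0.5, -0.3]
gripper_width: 0.0153
grip_force: 58.6
```

The tip is 2 mm below the key's top without touching, so it is in the pocket. Now pressing.

```bash
python3 -m jog '{"hand":[1,1,1,1,1],"travel":[[0,0,-1],[0,0,-2],[0,0,-3],[0,0,-3],[0,0,-3]],"yaw":[0,0,0,0,0]}'
python3 -m jog '{"hand":[1,1,1,1],"travel":[[0,0,-0.5],[0,0,-1],[0,0,-1],[0,0,-1]],"yaw":[0,0,0,0]}'
python3 -m jog '{"hand":[1,1,1,1],"travel":[[0,0,-0.5],[0,0,-1],[0,0,-1],[0,0,-1]],"yaw":[0,0,0,0]}'
```

```text
time: 10.25
tcp_pos: [0.5545, 0.0723, 0.0507]
orientation: [-0.385, -3.118, 0.0]
ft_force: [0.4, -0.2, -0.8]
gripper_width: 0.0151
grip_force: 58.6
time: 10.65
tcp_pos: [0.5546, 0.0723, 0.0498]
orientation: [0.385, 3.118, -0.0]
ft_force: [-0.7, 0.5, 1.8]
gripper_width: 0.0152
grip_force: 58.8
time: 11.05
tcp_pos: [0.5547, 0.0724, 0.0489]
orientation: [0.385, 3.118, 0.0]
ft_force: [-0.6, 0.6, 5.3]
gripper_width: 0.015
grip_force: 59.3
```

```bash
for i in 1 2 3; do python3 -m jog '{"hand":[1,1,1],"travel":[[0,0,-0.5],[0,0,-0.5],[0,0,-0.5]],"yaw":[0,0,0]}' | egrep 'tcp|ft_'; done
```

```text
tcp_pos: [0.5547, 0.0724, 0.0483]
ft_force: [-0.6, 1.2, 5.3]
tcp_pos: [0.5546, 0.0724, 0.0478]
ft_force: [-0.4, 0.4, 5.0]
tcp_pos: [0.5546, 0.0723, 0.0473]
ft_force: [-1.0, 1.0, 5.0]
```

The force is flat at about 5 N while moving down, so that is the spring. I'll continue until it hits the rigid bottom.

```bash
for i in 1 2 3; do python3 -m jog '{"hand":[1,1,1],"travel":[[0,0,-0.5],[0,0,-0.5],[0,0,-0.5]],"yaw":[0,0,0]}' | egrep 'tcp|ft_'; done
```

```text
tcp_pos: [0.5546, 0.0724, 0.0468]
ft_force: [-0.4, 0.3, 4.6]
tcp_pos: [0.5546, 0.0723, 0.0463]
ft_force: [-1.6, 0.8, 4.7]
tcp_pos: [0.5546, 0.0723, 0.0459]
ft_force: [-2.5, -0.2, 6.3]
```

```bash
for i in 1; do python3 -m jog '{"hand":[1,1,1,1],"travel":[[0,0,-0.3],[0,0,-0.3],[0,0,-0.3],[0,0,-0.3]],"yaw":[0,0,0,0]}' | egrep 'tcp|ft_'; done;  python3 -m jog '{"hand":[1,1,1],"travel":[[0,0,0],[0,0,0],[0,0,0]],"yaw":[0,0,0]}' | egrep 'tcp|ft_'
```

```text
tcp_pos: [0.5546, 0.0724, 0.0456]
ft_force: [-3.0, 0.7, 8.2]
tcp_pos: [0.5546, 0.0723, 0.0457]
ft_force: [-2.0, 1.1, 7.6]
```

It bottomed at about 8 N, roughly 4.5 mm down. Dragging in small steps.

```bash
python3 -m jog '{"hand":[1,1,1],"travel":[[-0.97,0.24,0],[-1.94,0.49,0],[-1.94,0.49,0]],"yaw":[0,0,0]}' | egrep 'tcp|ft_';  python3 -m jog '{"hand":[1,1,1],"travel":[[-0.97,0.24,0],[-1.94,0.49,0],[-1.94,0.49,0]],"yaw":[0,0,0]}' | egrep 'tcp|ft_'
```

```text
tcp_pos: [0.553, 0.0727, 0.0457]
ft_force: [0.4, 0.0, 4.6]
tcp_pos: [0.5511, 0.0732, 0.0457]
ft_force: [-0.6, -0.2, 4.4]
```

```bash
for i in 1 2; do python3 -m jog '{"hand":[1,1,1],"travel":[[0,0,-0.4],[0,0,-0.4],[0,0,-0.4]],"yaw":[0,0,0]}' | egrep 'tcp|ft_'; done
```

```text
tcp_pos: [0.5511, 0.0732, 0.0454]
ft_force: [-0.8, -0.3, 7.2]
tcp_pos: [0.5511, 0.0732, 0.0451]
ft_force: [-1.4, 0.3, 10.2]
```

```bash
python3 -m jog '{"hand":[1,1,1,1],"travel":[[-0.97,0.24,0.2],[-1.94,0.49,0.2],[-2.91,0.73,0.2],[-2.91,0.73,0.2]],"yaw":[0,0,0,0]}' | egrep 'tcp|ft_';python3 -m jog '{"hand":[1,1,1,1],"travel":[[-0.97,0.24,0],[-1.94,0.49,0],[-2.91,0.73,0],[-2.91,0.73,0]],"yaw":[0,0,0,0]}' | egrep 'tcp|ft_'
```

```text
tcp_pos: [0.5484, 0.0739, 0.0452]
ft_force: [0.4, -0.5, 6.3]
tcp_pos: [0.5454, 0.0746, 0.0452]
ft_force: [0.2, -0.4, 6.9]
```

```bash
python3 -m jog '{"hand":[1,1,1,1],"travel":[[-1.94,0.49,-0.2],[-2.91,0.73,-0.2],[-3.88,0.97,-0.2],[-3.88,0.97,-0.2]],"yaw":[0,0,0,0]}' | egrep 'tcp|ft_';python3 -m jog '{"hand":[1,1,1,1],"travel":[[-1.94,0.49,0],[-2.91,0.73,0],[-3.88,0.97,0],[-3.88,0.97,0]],"yaw":[0,0,0,0]}' | egrep 'tcp|ft_'
```

```text
tcp_pos: [0.5415, 0.0757, 0.045]
ft_force: [-0.2, -1.1, 6.8]
tcp_pos: [0.5375, 0.0766, 0.0449]
ft_force: [0.8, 0.5, 5.3]
```

```bash
python3 -m jog '{"hand":[1,1,1,1],"travel":[[-0.97,0.24,-0.3],[-1.94,0.49,-0.5],[-1.94,0.49,-0.5],[-1.94,0.49,-0.5]],"yaw":[0,0,0,0]}' | egrep 'tcp|ft_';python3 -m jog '{"hand":[1,1,1,1],"travel":[[-0.97,0.24,-0.1],[-1.94,0.49,-0.2],[-2.91,0.73,-0.2],[-2.91,0.73,-0.2]],"yaw":[0,0,0,0]}' | egrep 'tcp|ft_'
```

```text
tcp_pos: [0.5358, 0.077, 0.0445]
ft_force: [-0.1, 0.3, 7.0]
tcp_pos: [0.5329, 0.0778, 0.0443]
ft_force: [1.5, 0.3, 7.8]
```

```bash
for i in 1 2 ; do python3 -m jog '{"hand":[1,1,1,1],"travel":[[-0.97,0.24,-0.1],[-1.94,0.49,-0.2],[-2.91,0.73,-0.25],[-2.91,0.73,-0.25]],"yaw":[0,0,0,0]}' | egrep 'tcp|ft_';done
```

```text
tcp_pos: [0.53, 0.0786, 0.0441]
ft_force: [1.1, -0.2, 9.5]
tcp_pos: [0.5272, 0.0793, 0.0439]
ft_force: [2.4, -0.7, 8.1]
```

```bash
for i in 1 2 ; do python3 -m jog '{"hand":[1,1,1,1],"travel":[[-0.97,0.24,-0.1],[-1.94,0.49,-0.15],[-2.91,0.73,-0.2],[-2.91,0.73,-0.2]],"yaw":[0,0,0,0]}' | egrep 'tcp|ft_';done
```

```text
tcp_pos: [0.5243, 0.08, 0.0437]
ft_force: [1.5, 0.3, 8.2]
tcp_pos: [0.5214, 0.0808, 0.0435]
ft_force: [0.4, -0.2, 8.4]
```

```bash
for i in 1 2 3; do python3 -m jog '{"hand":[1,1,1,1],"travel":[[-0.97,0.24,-0.1],[-1.94,0.49,-0.15],[-2.91,0.73,-0.2],[-2.91,0.73,-0.2]],"yaw":[0,0,0,0]}' | egrep 'tcp|ft_';done
```

```text
tcp_pos: [0.5185, 0.0815, 0.0433]
ft_force: [1.0, -0.3, 8.5]
tcp_pos: [0.5156, 0.0822, 0.0431]
ft_force: [1.7, -0.9, 7.9]
tcp_pos: [0.5127, 0.0829, 0.0429]
ft_force: [0.6, -0.6, 9.2]
```

```bash
for i in 1 2 3; do python3 -m jog '{"hand":[1,1,1,1],"travel":[[-0.97,0.24,-0.05],[-1.94,0.49,-0.1],[-2.91,0.73,-0.15],[-2.91,0.73,-0.15]],"yaw":[0,0,0,0]}' | egrep 'time|tcp|ft_';done
```

```text
time: 20.35
tcp_pos: [0.5097, 0.0837, 0.0427]
ft_force: [1.8, -0.6, 7.2]
time: 20.75
tcp_pos: [0.5068, 0.0844, 0.0426]
ft_force: [1.0, -0.3, 8.3]
time: 21.15
tcp_pos: [0.5039, 0.0851, 0.0424]
ft_force: [0.1, 0.6, 8.5]
```

```bash
for i in 1 2 3; do python3 -m jog '{"hand":[1,1,1,1],"travel":[[-0.97,0.24,-0.05],[-1.94,0.49,-0.1],[-2.91,0.73,-0.18],[-2.91,0.73,-0.18]],"yaw":[0,0,0,0]}' | egrep 'time|tcp|ft_';done
```

```text
time: 21.55
tcp_pos: [0.501, 0.0859, 0.0422]
ft_force: [0.3, 0.3, 9.1]
time: 21.95
tcp_pos: [0.4981, 0.0866, 0.0421]
ft_force: [0.5, -0.5, 7.9]
time: 22.35
tcp_pos: [0.4952, 0.0873, 0.0419]
ft_force: [0.5, 0.5, 7.9]
```

```bash
for i in 1 2 3; do python3 -m jog '{"hand":[1,1,1,1],"travel":[[-0.97,0.24,-0.05],[-1.94,0.49,-0.1],[-2.91,0.73,-0.18],[-2.91,0.73,-0.18]],"yaw":[0,0,0,0]}' | egrep 'time|tcp|ft_';done
```

```text
time: 22.75
tcp_pos: [0.4922, 0.0881, 0.0417]
ft_force: [0.5, -0.6, 8.5]
time: 23.15
tcp_pos: [0.4893, 0.0888, 0.0415]
ft_force: [0.7, -0.7, 8.3]
time: 23.55
tcp_pos: [0.4864, 0.0895, 0.0413]
ft_force: [0.8, -0.2, 8.3]
```

```bash
for i in 1 2 3; do python3 -m jog '{"hand":[1,1,1,1],"travel":[[-0.97,0.24,-0.05],[-1.94,0.49,-0.1],[-2.91,0.73,-0.16],[-2.91,0.73,-0.16]],"yaw":[0,0,0,0]}' | egrep 'time|tcp|ft_';done
```

```text
time: 23.95
tcp_pos: [0.4835, 0.0903, 0.0411]
ft_force: [1.4, -0.9, 8.3]
time: 24.35
tcp_pos: [0.4806, 0.091, 0.041]
ft_force: [1.2, -0.2, 7.3]
time: 24.75
tcp_pos: [0.4776, 0.0918, 0.0408]
ft_force: [1.5, -0.8, 7.5]
```

```bash
for i in 1 2 3; do python3 -m jog '{"hand":[1,1,1],"travel":[[-0.97,0.24,-0.05],[-1.94,0.49,-0.1],[-1.94,0.49,-0.1]],"yaw":[0,0,0]}' | egrep 'time|tcp|ft_';done
```

```text
time: 25.05
tcp_pos: [0.4757, 0.0922, 0.0407]
ft_force: [0.4, -0.5, 7.7]
time: 25.35
tcp_pos: [0.4735, 0.0927, 0.0405]
ft_force: [0.3, -0.3, 7.6]
time: 25.65
tcp_pos: [0.4714, 0.0932, 0.0403]
ft_force: [-0.7, 1.1, 5.9]
```

```bash
for i in 1 2 3; do python3 -m jog '{"hand":[1,1,1],"travel":[[-0.97,0.24,-0.1],[-1.94,0.49,-0.2],[-1.94,0.49,-0.2]],"yaw":[0,0,0]}' | egrep 'time|tcp|ft_';done
```

```text
time: 25.95
tcp_pos: [0.4696, 0.0937, 0.0402]
ft_force: [-1.0, 0.9, 7.5]
time: 26.25
tcp_pos: [0.4678, 0.0942, 0.0401]
ft_force: [-0.4, -0.2, 7.8]
time: 26.55
tcp_pos: [0.4658, 0.0947, 0.0399]
ft_force: [-0.7, -0.1, 7.7]
```

```bash
for i in 1 2 3; do python3 -m jog '{"hand":[1,1,1,1],"travel":[[-0.97,0.24,0],[-1.94,0.49,0],[-2.91,0.73,0],[-2.91,0.73,0]],"yaw":[0,0,0,0]}' | egrep 'time|tcp|ft_';done
python3 - <<'E'
from h import *
c=bot.read_camera("side");save("s6",cv2.resize(c["color"][170:240,260:370],None,fx=6,fy=6,interpolation=cv2.INTER_CUBIC))
E
```

```text
time: 26.95
tcp_pos: [0.4623, 0.0954, 0.0395]
ft_force: [-0.8, -0.0, -0.7]
time: 27.35
tcp_pos: [0.4592, 0.0962, 0.0394]
ft_force: [-0.4, 0.2, 0.0]
time: 27.75
tcp_pos: [0.4565, 0.097, 0.0395]
ft_force: [0.5, -0.6, -1.2]
```

View pics/s6.png

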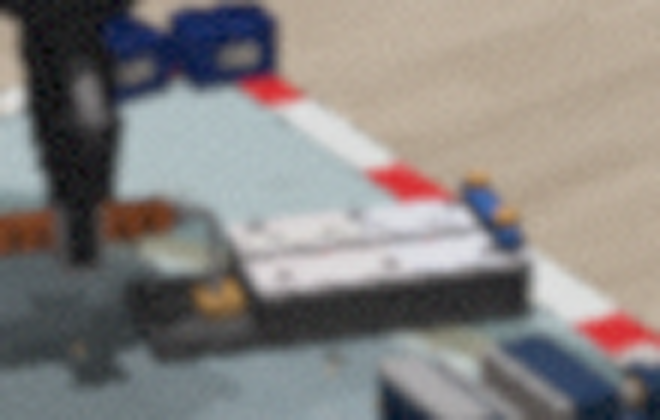

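The key is out on the shelf, at crop (215,295), with the tip still in its pocket. I'll drag it another 11 mm to clear the slot properly, then lift straight up.

```bash
python3 -m jog '{"hand":[1,1,1,1,1,1],"travel":[[-1.94,0.49,0],[-3.88,0.97,0],[-5.8,1.46,0],[-7.8,1.95,0],[-10.7,2.7,0],[-10.7,2.7,0]],"yaw":[0,0,0,0,0,0]}' | egrep 'time|tcp|ft_'
python3 -m jog '{"hand":[1,1,1,1,1,1,1],"travel":[[0,0,2],[0,0,5],[0,0,10],[0,0,20],[0,0,40],[0,0,70],[0,0,70]],"yaw":[0,0,0,0,0,0,0]}' | egrep 'time|tcp|ft_'
python3 - <<'E'
from h import *
u=np.array([np.cos(-.246),np.sin(-.246)]);v=np.array([-u[1],u[0]])
o=bot.get_obs();print(o["tcp_pos"],o["orientation"])
for n in("top","side"):
    c=bot.read_camera(n);hsv=cv2.cvtColor(c["color"],cv2.COLOR_RGB2HSV)
    m=cv2.inRange(hsv,(14,100,50),(30,255,255));p=proj(c,[.51,.083,.0155])[0].astype(int);k=np.zeros_like(m);k[p[1]-25:p[1]+25,p[0]-25:p[0]+25]=1;m*=k
    q,l,s,ce=cv2.connectedComponentsWithStats(m)
    for i in range(1,q):
        if s[i][4]>5:
            d=cast(c,[ce[i]],.0145)[0,:2]-[.5934,.0627];print(n,s[i],ce[i],"jig",d@u*1e3,d@v*1e3)
c,o=wrist();im=c["color"];save("w7",cv2.resize(im,None,fx=1.25,fy=1.25))
E
```

```text
time: 28.4
tcp_pos: [0.4455, 0.0998, 0.0395]
ft_force: [-0.4, 0.6, -0.2]
time: 29.1
tcp_pos: [0.4476, 0.1, 0.113]
ft_force: [0.3, 0.7, -1.0]
[0.44760425 0.09998861 0.11299623] [0.38507013 3.11354359 0.00389763]
side [288 217   8   6  43] [291.55813953 219.34883721] jig -89.57957051938597 -4.195539521563884
```

View pics/w7.png

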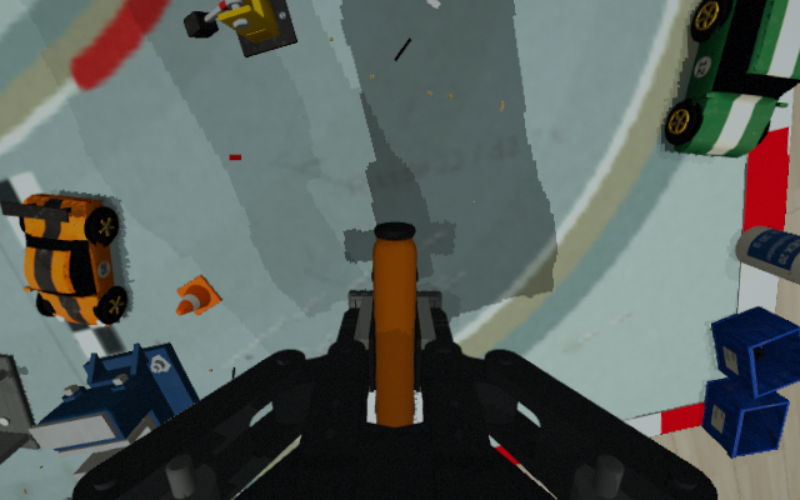

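The side view puts the key at about jig (-90, -4), flat on the shelf, and the pick is still straight in the grip. Taking the pick back to its rest.

```bash
python3 -m jog '{"hand":[1,1,1,1,1,1,1,1,1,1,1,1],"travel":[[0,0,20],[3,-15,45],[8,-50,60],[14,-95,60],[21,-140,60],[28,-185,60],[35,-230,60],[42,-275,60],[48,-320,60],[54,-360,60],[57,-386,60],[57,-386,60]],"yaw":[0,0,0,0,0,0,-0.01,-0.03,-0.045,-0.06,-0.06,-0.06]}' | egrep 'time|tcp|ori'
python3 -m jog '{"hand":[1,1,1,1],"travel":[[0,0,-40],[0,0,-60],[0,0,-60],[0,0,-60]],"yaw":[0,0,0,0]}' | egrep 'time|tcp|ori|ft'
python3 - <<'E'
from h import *
o=bot.get_obs();M=R.from_rotvec(o["orientation"]).as_matrix()
print(o["tcp_pos"],(np.array([.50424,-.28633,.0396])-o["tcp_pos"])*1e3,"dyaw",-.3058-np.arctan2(-M[1,0],-M[0,0]))
E
```

```text
time: 30.45
tcp_pos: [0.5017, -0.2902, 0.1684]
orientation: [-0.485, -3.102, 0.003]
time: 30.85
tcp_pos: [0.5028, -0.2862, 0.1096]
orientation: [-0.478, -3.104, 0.0]
ft_force: [0.8, 1.2, -0.6]
[ 0.50276519 -0.28622404  0.10960131] [  1.47481213  -0.10596115 -70.00130613] dyaw -0.0001208962710831929
```

```bash
python3 -m jog '{"hand":[1,1,1,1,1,1,1,1],"travel":[[1.5,0,0],[1.5,0,-20],[1.5,0,-40],[1.5,0,-52],[1.5,0,-60],[1.5,0,-66],[1.5,0,-66],[1.5,0,-66]],"yaw":[0,0,0,0,0,0,0,0]}' | egrep 'time|tcp|ft'
for i in 1 2; do python3 -m jog '{"hand":[1,1,1],"travel":[[0,0,-1],[0,0,-1.8],[0,0,-1.8]],"yaw":[0,0,0]}' | egrep 'time|tcp|ft'; done
```

```text
time: 31.65
tcp_pos: [0.5046, -0.2866, 0.0441]
ft_force: [-0.5, -0.4, -0.3]
time: 31.95
tcp_pos: [0.5045, -0.2864, 0.0419]
ft_force: [-0.5, 0.4, -0.4]
time: 32.25
tcp_pos: [0.5044, -0.2864, 0.0398]
ft_force: [0.6, 0.5, -0.8]
```

```bash
python3 -m jog '{"hand":[1,1,1,-1,-1,-1,-1,-1,-1,-1],"travel":[[0,0,-0.5],[0,0,-0.5],[0,0,-0.5],[0,0,-0.5],[0,0,-0.5],[0,0,-0.5],[0,0,-0.5],[0,0,-0.5],[0,0,-0.5],[0,0,-0.5]],"yaw":[0,0,0,0,0,0,0,0,0,0]}' | egrep 'time|tcp|ft|wid'
python3 -m jog '{"hand":[-1,-1,-1,-1,-1,-1,-1,-1],"travel":[[0,0,5],[0,0,20],[0,0,50],[0,0,90],[-10,0,130],[-10,0,140],[-10,0,140],[-10,0,140]],"yaw":[0,0,0,0,0,0,0,0]}' | egrep 'time|tcp|wid'
python3 - <<'E'
from h import *
c,o=wrist();im=c["color"];hsv=cv2.cvtColor(im,cv2.COLOR_RGB2HSV)
m=cv2.inRange(hsv,(5,150,60),(20,255,255));m[:,:290]=0;m[:,350:]=0;m[:120]=0
k=np.argwhere(m)[:,::-1].astype(np.float32);x,y,w,h=cv2.boundingRect(k);print(x,y,w,h,cast(c,[[x+w/2-.5,y],[x+w/2-.5,y+h-1]],.067)*1e3)
save("w8",cv2.resize(im[50:350,150:470],None,fx=2,fy=2,interpolation=cv2.INTER_CUBIC))
E
```

```text
time: 33.25
tcp_pos: [0.5044, -0.2864, 0.0395]
ft_force: [-0.7, -0.3, -0.4]
gripper_width: 0.0855
time: 34.05
tcp_pos: [0.4944, -0.286, 0.1792]
gripper_width: 0.0851
301 159 26 166 [[ 462.58274643 -278.3339332    67.        ]
 [ 638.66619366 -334.07082398   67.        ]]
```

View pics/w8.png

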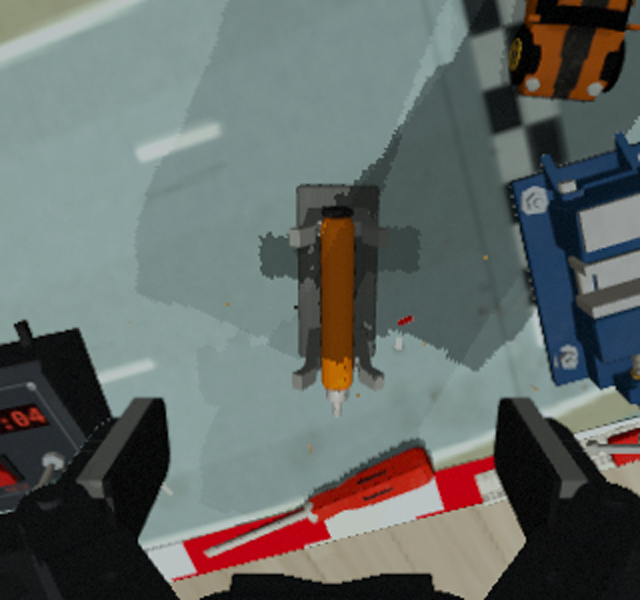

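The pick lies in both forks as it did at the start: handle from about (338,215) to (338,390), shank ahead of it. The key is on the shelf, so I'm handing the job in.

```bash
python3 -c "
from bench import bot
print(bot.job_done())"
```

```text
the job is handed in; nothing more can be done
None
```

The key is out of the slot and flat on the jig's shelf, and the pick is back in its rest. I handed the job in at about 34 s; the hand-in reported no verdict.

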